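# Build up two fan vibration mounts

### The job

Build up the two vibration mounts of the duct fan by threading the loose parts onto the upright studs. On the foot with the square base put the big black rubber ring first, then the square steel plate on it, then the narrow metal sleeve on top; on the foot with the round base put the small black rubber ring first and the wide metal ring on it. Every part lies flat and fully down on the one below, and the tape measure and the bit box stay where they are.

Things in the scene. Friction and masses are not known exactly. Their poses are not given: they have to be found in the camera images.
- square_foot: Fixed steel mount foot: a grey SQUARE base plate 90 x 90 mm, 8 mm thick, on the table, with one upright smooth round stud at its centre, 16 mm diameter, tip 52 mm above the table; the last 10 mm taper to 8 mm diameter. Origin at the centre of the base's underside, on the stud's axis, z up; x and y along the base's sides.
- round_foot: Fixed steel mount foot: a grey ROUND base 92 mm in diameter, 8 mm thick, on the table, with one upright smooth round stud at its centre, 16 mm diameter, tip 48 mm above the table; the last 10 mm taper to 8 mm diameter. Origin at the centre of the base's underside, on the stud's axis, z up.
- big_rubber: Loose flat black rubber ring, the larger of two: outer diameter 60 mm, hole 24 mm, 16 mm high, lying flat. Origin at the centre of its underside, z up. First part on the square foot.
- square_plate: Loose square steel plate 52 x 52 mm, 12 mm thick, with a 24 mm round hole in the middle, lying flat. Origin at the centre of its underside, z up. x and y along its sides. Second part on the square foot; which way its corners point does not matter.
- sleeve: Loose narrow metal sleeve (short tube) standing upright: outer diameter 34 mm, bore 24 mm, 30 mm high. Origin at the centre of its underside, z up. Third and last part on the square foot; it ends up 14 mm higher than the stud's tip.
- small_rubber: Loose flat black rubber ring, the smaller of two: outer diameter 46 mm, hole 24 mm, 14 mm high, lying flat. Origin at the centre of its underside, z up. First part on the round foot.
- flange_ring: Loose wide flat metal ring: outer diameter 58 mm, hole 24 mm, 14 mm high, lying flat. Origin at the centre of its underside, z up. Second and last part on the round foot.
- bit_box: Bystander, not to be moved: closed green drill bit box 46 x 76 x 26 mm, loose on the table beyond the feet. Origin at the centre of its underside.
- tape_measure: Bystander, not to be moved: yellow tape measure 35 x 83 mm, 66 mm tall, standing loose on the table beyond the feet. Origin at the centre of its underside.
There are look-alikes about, which are no part of the job. What is shaped like the flange_ring but blue or yellow is not meant.

How it is judged:
At the end, for the whole second after the job is handed in: Big rubber, square plate, sleeve on the square foot; small rubber, wide metal ring on the round foot: each within 8 mm of the stud axis, 3.5 mm of its seated height (undersides 8, 24, 36; 8, 22 mm up), tilt under 0.12 rad, at rest. Bit box and tape measure moved under 30 mm (horizontal distance between each of big_rubber, square_plate, sleeve and square_foot below 0.008 m and z of big_rubber in the frame of square_foot between 0.0045 and 0.0115 m and angle between the z axis of each of big_rubber, square_plate, sleeve and the z axis of square_foot, either way round below 0.12 rad and linear speed of each of big_rubber, square_plate, sleeve, small_rubber, flange_ring below 0.02 m/s and z of square_plate in the frame of square_foot between 0.0205 and 0.0275 m and z of sleeve in the frame of square_foot between 0.0325 and 0.0395 m and horizontal distance between each of small_rubber, flange_ring and round_foot below 0.008 m and z of small_rubber in the frame of round_foot between 0.0045 and 0.0115 m and angle between the z axis of each of small_rubber, flange_ring and the z axis of round_foot, either way round below 0.12 rad and z of flange_ring in the frame of round_foot between 0.0185 and 0.0255 m); the robot touches nothing.
It fails at once if the bit box is shifted by more than 30 mm (distance of bit_box from where it was at the start of the episode above 0.03 m).
It fails at once if the tape measure is shifted by more than 30 mm (distance of tape_measure from where it was at the start of the episode above 0.03 m).
It also fails if it takes over 101 s, if anything falls off the work surface, if the arm or the gripper's body presses on something with over 40 N, if the wrist force passes 120 N, or if a joint passes its speed limit or range.

### The arm

A 6-joint arm with a two-finger parallel gripper is mounted at the origin on a cart in front of the work surface, level with it; the furniture and walls round the work are solid. World frame = base frame: x ahead of the robot, y to its left, z up, the work surface at z = 0. Lengths are in m, angles in rad, forces in N, time in s.
With the tool pointing down it reaches from about 0.35 to 0.85 m from the base axis. Payload 8.1 kg.
Tool frame: the origin (TCP) lies midway between the tips of the shut fingers; the grasp point (between the pads) lies 19 mm behind it; z points along the fingers, y is the line along which they close (so a half turn about z gives the same grasp; the last joint's range is limited). The gripper opens to 93 mm and grips with 3 to 60 N. Pads are 15 mm wide; open, the fingers measure 128 mm over their backs; the gripper's body (75 mm by 188 mm) begins 65 mm behind the grasp point.
Start: joints at [-1.434, 0.13, 1.488, -0, 1.523, -0.085], TCP at [0.132, -0.585, 0.219] pointing down, gripper open.
Joint ranges: [-2.96, 2.96], [-0.89, 2.26], [0.02, 2.5], [-1.34, 4.48], [0, 2.73], [-2.66, 2.66]. Speed limits (rad/s): [2.39, 2.39, 2.79, 3.14, 3.14, 3.14].

### API

Orientations are given as a 3x3 rotation matrix whose columns are the frame's x, y, z axes.
In Python, from station import get_state, imaging, ctrl, models gives the robot as it stands. The module is installed in compiled form; this text tells all that it offers.
- The arm moves only by the shell command python3 -m inch 'ROWS' [FORCE]. ROWS is JSON, a list of rows, each a list of 7 numbers: the shift along the world's x, y, z each as a share of 0.1 m, from -1 to 1, then the turn, a rotation vector about the world's x, y, z each as a share of 60 degrees, from -1 to 1, then the closure, from -1 (fully open) to 1 (shut). In form: [[dx, dy, dz, rx, ry, rz, gripper], ...]. A call has 1 to 8 rows; each row is the pose to reach, as a shift and turn from the pose commanded when the call began; what a row does not reach only later rows make up. A row lasts 1/8 s, in which the tool goes at most 62.5 mm and 10.7 degrees, less where a joint would pass 70% of its speed; a pose out of reach is approached as far as the arm can. A call with a number of a shift or a turn outside -1 to 1 is refused whole. A call with a gripper value outside its range is refused whole. The fingers move at their own pace and stop on an object; FORCE is the grip in N (left out, the last holds). Time passes only in rows, so rows that repeat a pose let the fingers close. It gives the time, the measured TCP pose, the force, the opening and the grip force at its end, in the units of the state.
- get_state(): the state, without advancing time (a new reading comes with each control period).
- imaging.capture(name): name is "side" or "top" or "wrist"; returns the picture (480x640x3 uint8, red, green, blue); there is no depth.
- imaging.calibration(name): a dict with "fovy" (degrees; the focal length in pixels is half the picture's height over the tangent of half this angle, whatever the lens; pixels are square), "cx", "cy" (the principal point, pixels), "distortion" ([k1, k2, p1, p2, k3] as OpenCV has them; the pictures are not rectified), "camera_from_world" (4x4, takes a point from world to camera coordinates); the wrist camera has in their place "hand_eye" (4x4, takes a point from camera to tool coordinates, whose origin is the TCP and whose axes are the flange's). Camera axes: x right, y down, z forward; pixel columns grow to the right and rows downward; lengths in m; the calibration is good to about 2 mm. A picture is of the moment at which its call begins: read the wrist's pose just before it. calibration takes no time and is no camera call.
- ctrl.job_done(): hands the job in; it is judged then, once.
Trained networks look in the newest picture that a camera, given by its name, has taken for a name from the list of things; names that differ only in an ending like _2 or _b are one class to them, and where a whole thing is asked for, a point or a joint stands for the part that bears it (a point fixed in the world has none). Each returns a list of dicts, best first, with "conf" (0 to 1); they miss things now and then, are a little off and sometimes report something else, mostly with a low value. They report only what shows in the picture. A call takes as long as a camera call. They do not tell look-alikes from the thing itself.
- models.regions_of(camera, target): "pixels" (480x640 bool, what is visible of it) and "box" ([left, top, right, bottom] in pixels, round what is visible of it).
The state is a dict: "time_s": time; "joint_pos": joint angles; "qd": joint speeds; "joint_torque": joint torques, N m; "position": TCP position; "tool_rot": TCP orientation; "contact_force": force on the tool from outside, world axes, zero at the start; "torque": the same for the moment, N m; "grip_width": finger opening in m; "finger_force": force on a finger pad.
Only numpy, scipy, OpenCV 4.12 (cv2) and the standard library are available. Lean on these libraries where they do the work, as an engineer would, in place of code of your own. Each camera call takes 0.05 s, during which the arm holds its last target. There are 200 camera calls.

## Working session

There is one attempt and no reset: what is moved stays moved. The work goes in short steps, Python scripts to look and compute and a shell command to move; the robot and the scene stay as the last step left them, time stands still between calls to the robot, and variables do not carry over. Pictures are saved under pics/ and viewed, at most 14 in all, crops included, and the job is handed in when it is done.

```bash
mkdir -p pics; cat > h.py <<'E'
import numpy as np, cv2
from station import get_state, imaging, ctrl, models
def K(c):
    f=240/np.tan(np.radians(c["fovy"])/2); return np.array([[f,0,c["cx"]],[0,f,c["cy"]],[0,0,1.]])
def T_cw(name,st=None):
    c=imaging.calibration(name)
    if name!="wrist": return c,np.linalg.inv(np.array(c["camera_from_world"]))
    st=st or get_state(); T=np.eye(4);T[:3,:3]=st["tool_rot"];T[:3,3]=st["position"]
    return c,T@np.array(c["hand_eye"])
def px2w(name,uv,z,st=None):
    c,T=T_cw(name,st)
    p=cv2.undistortPoints(np.array(uv,float).reshape(-1,1,2),K(c),np.array(c["distortion"],float))[:,0]
    d=np.c_[p,np.ones(len(p))]@T[:3,:3].T; o=T[:3,3]
    return o+d*((z-o[2])/d[:,2])[:,None]
def shot(name,fn=None):
    st=get_state(); im=np.array(imaging.capture(name))
    if fn: cv2.imwrite("pics/"+fn,im[:,:,::-1])
    return st,im
E
python3 - <<'E'
from h import *
H=dict(square_foot=.008,round_foot=.008,big_rubber=.016,square_plate=.012,sleeve=.03,small_rubber=.014,flange_ring=.014,bit_box=.026,tape_measure=.066)
for cam in("top","side"):
    st,im=shot(cam,cam+"0.png")
    print(cam,T_cw(cam)[1][:3,3].round(3))
    for n,h in H.items():
        for r in models.regions_of(cam,n)[:4]:
            b=r["box"]; ys,xs=np.nonzero(r["pixels"])
            c,_=cv2.minEnclosingCircle(np.c_[xs,ys].astype(np.float32))
            print(n,round(r["conf"],2),np.round(b),np.round(c,1),px2w(cam,[c],h)[0].round(4), im[r["pixels"]].mean(0).round())
E
```

```text
top [0.324 0.014 1.245]
square_foot 0.88 [278. 173. 331. 223.] [306.5 195. ] [0.6389 0.0217 0.008 ] [141. 153. 156.]
square_foot 0.74 [386. 120. 420. 149.] [404.7 137.5] [ 0.7749 -0.21    0.008 ] [148. 125.  61.]
round_foot 0.64 [373. 173. 418. 213.] [394.8 192.8] [ 0.6414 -0.1801  0.008 ] [139. 150. 154.]
round_foot 0.25 [387. 124. 421. 149.] [404.7 136. ] [ 0.7786 -0.21    0.008 ] [150. 127.  58.]
big_rubber 0.74 [412. 264. 437. 291.] [423.6 278.5] [ 0.4429 -0.2351  0.016 ] [51. 51. 51.]
square_plate 0.93 [192. 257. 227. 284.] [210.  272.5] [0.4647 0.2385 0.012 ] [167. 180. 180.]
small_rubber 0.81 [316. 262. 337. 284.] [322.5 274.5] [ 0.4563 -0.011   0.014 ] [60. 61. 61.]
flange_ring 0.98 [221. 325. 246. 347.] [233.8 336.7] [0.3229 0.1848 0.014 ] [206. 206.  69.]
flange_ring 0.83 [252. 264. 276. 288.] [263.6 275.4] [0.4564 0.1189 0.014 ] [168. 181. 182.]
flange_ring 0.72 [239. 200. 266. 226.] [251.8 212.8] [0.5981 0.1453 0.014 ] [ 67. 102. 195.]
flange_ring 0.68 [413. 265. 438. 291.] [423.6 278.4] [ 0.4433 -0.2357  0.014 ] [52. 53. 52.]
bit_box 0.7 [374. 173. 414. 213.] [394. 193.]
[... 850 characters left out ...]
.5 251.5] [0.6124 0.0547 0.03  ] [172. 186. 190.]
small_rubber 0.94 [346. 256. 367. 276.] [357.  265.5] [ 0.4526 -0.0041  0.014 ] [35. 36. 36.]
flange_ring 0.78 [365. 334. 409. 368.] [388.1 351.4] [0.3201 0.1893 0.014 ] [224. 214.  94.]
flange_ring 0.78 [228. 274. 260. 299.] [244.5 286.5] [0.5946 0.1499 0.014 ] [ 47.  93. 202.]
flange_ring 0.67 [308. 292. 344. 315.] [326.  303.5] [0.4497 0.1277 0.014 ] [182. 192. 193.]
flange_ring 0.34 [221. 211. 248. 236.] [234. 224.] [ 0.7519 -0.0357  0.014 ] [ 68. 103.  90.]
bit_box 0.94 [223. 213. 246. 237.] [235. 225.] [ 0.7323 -0.0139  0.026 ] [61. 99. 85.]
tape_measure 0.98 [257. 174. 278. 203.] [267.3 188.9] [ 0.7245 -0.1287  0.066 ] [158. 133.  51.]
```

View pics/top0.png

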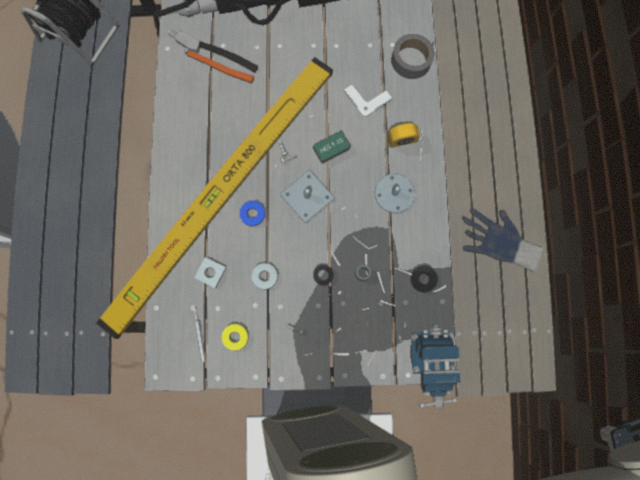

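View pics/side0.png

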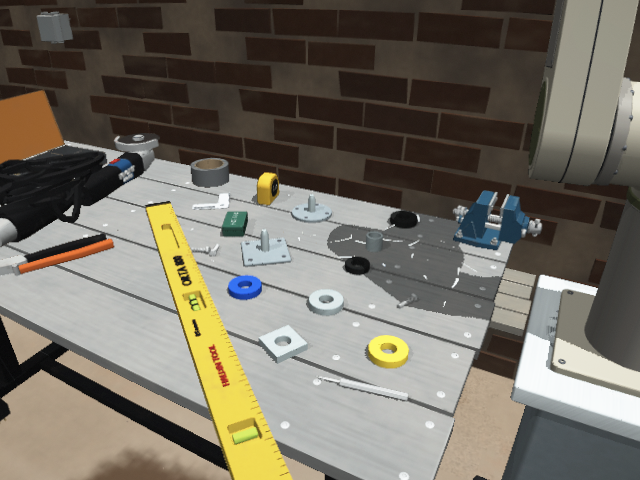

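```bash
python3 - <<'E'
from h import *
s=get_state();print(np.round(s["tool_rot"],3),s["position"],s["grip_width"],s["time_s"])
c=imaging.calibration("wrist");print(c)
im=cv2.imread("pics/top0.png");cv2.imwrite("pics/crop0.png",cv2.resize(im[190:355,180:450],None,fx=2.9,fy=2.9,interpolation=cv2.INTER_CUBIC))
E
```

```text
[[ 0.976  0.22  -0.   ]
 [ 0.22  -0.976  0.   ]
 [-0.    -0.    -1.   ]] [ 0.13199532 -0.5852907   0.21861394] 0.09325409256159455 1.0
{'fovy': 65.18345579511559, 'cx': 323.52672249599505, 'cy': 236.1115670018975, 'distortion': array([-0.06947772,  0.        ,  0.        ,  0.        ,  0.        ]), 'hand_eye': array([[-4.93700299e-04, -9.63757491e-01, -2.66779413e-01,
         7.39495077e-02],
       [ 9.99999440e-01, -7.25629091e-04,  7.70788295e-04,
         2.48711883e-04],
       [-9.36435896e-04, -2.66778883e-01,  9.63757309e-01,
        -1.66430172e-01],
       [ 0.00000000e+00,  0.00000000e+00,  0.00000000e+00,
         1.00000000e+00]])}
```

View pics/crop0.png

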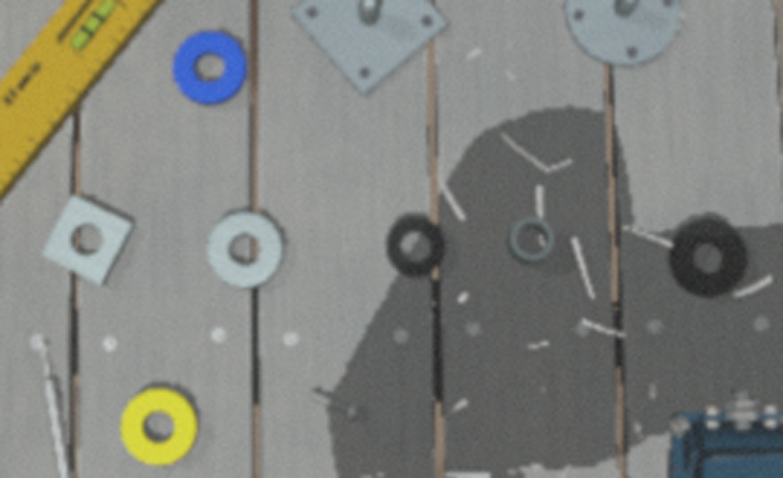

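Crop: three rings share the flange shape – blue (crop 209,67 / full 252,213), yellow (158,426 / 234,337), bare metal (246,249 / 264,275). The bare metal one fits, since blue and yellow are excluded. The plate is at (87,238), small rubber (414,244), sleeve (531,240) and big rubber (708,257). I'm moving above the big rubber now.

```bash

python3 -m inch '[[0.4,0.45,0,0,0,-0.1,-1],[0.8,0.8,0,0,0,-0.212,-1],[0.8,0.9,0,0,0,-0.212,-1]]' 
python3 -m inch '[[0.4,0.45,0,0,0,0,-1],[0.8,0.9,0,0,0,0,-1],[0.8,0.9,0,0,0,0,-1]]' 
python3 -m inch '[[0.4,0.45,0,0,0,0,-1],[0.8,0.9,0,0,0,0,-1],[0.8,0.9,0,0,0,0,-1]]' 
python3 -m inch '[[0.4,0.45,0,0,0,0,-1],[0.7,0.8,0,0,0,0,-1],[0.7,0.8,0,0,0,0,-1],[0.7,0.8,0,0,0,0,-1]]' 
cat >> h.py <<'E'
H=dict(square_foot=.008,round_foot=.008,big_rubber=.016,square_plate=.012,sleeve=.03,small_rubber=.014,flange_ring=.014)
def see(names,fn=None):
    st,im=shot("wrist",fn); print(st["time_s"],np.round(st["position"],4),np.round(st["tool_rot"][:,0],3) if hasattr(st["tool_rot"],'shape') else np.round(np.array(st["tool_rot"])[:,0],3))
    for n in names:
        for r in models.regions_of("wrist",n)[:3]:
            ys,xs=np.nonzero(r["pixels"]); w=px2w("wrist",np.c_[xs,ys],H[n],st)[:,:2]
            cn=max(cv2.findContours(r["pixels"].astype(np.uint8),0,2)[0],key=cv2.contourArea)[:,0]
            w=px2w("wrist",cn,H[n],st)[:,:2]
            rc=cv2.minAreaRect((w*1000).astype(np.float32)); ci=cv2.minEnclosingCircle((w*1000).astype(np.float32))
            print(n,round(r["conf"],2),np.round(r["box"]),"circ",np.round(ci[0],1),round(ci[1],1),"rect",np.round(rc[0],1),np.round(rc[1],1),round(rc[2]), im[r["pixels"]].mean(0).round())
E
python3 -c "
from h import *
see(['big_rubber','sleeve'],'w1.png')"
```

```text
time_s: 1.38
position: [0.2142, -0.4936, 0.2188]
tool_rot: [[1.0, 0.002, 0.001], [0.002, -1.0, 0.0], [0.001, -0.0, -1.0]]
contact_force: [0.1, -0.5, 0.4]
grip_width: 0.0931
finger_force: 0.0
time_s: 1.75
position: [0.2938, -0.4034, 0.219]
tool_rot: [[1.0, 0.005, 0.001], [0.005, -1.0, -0.0], [0.001, 0.0, -1.0]]
contact_force: [-0.4, -1.3, -0.5]
grip_width: 0.093
finger_force: 0.0
time_s: 2.12
position: [0.3734, -0.314, 0.2188]
tool_rot: [[1.0, 0.005, 0.001], [0.005, -1.0, -0.0], [0.001, 0.0, -1.0]]
contact_force: [-0.4, -0.5, 0.1]
grip_width: 0.0932
finger_force: 0.0
time_s: 2.62
position: [0.4411, -0.2371, 0.2185]
tool_rot: [[1.0, -0.001, -0.001], [-0.001, -1.0, -0.001], [-0.001, 0.001, -1.0]]
contact_force: [0.3, -0.5, 1.0]
grip_width: 0.0927
finger_force: 0.0
2.625 [ 0.4411 -0.2371  0.2185] [ 1.    -0.001 -0.001]
big_rubber 0.8 [297. 174. 358. 235.] circ [ 445.3 -239.8] 30.3 rect [ 445.3 -240.4] [58.6 59.7] 71 [44. 46. 45.]
sleeve 0.76 [165. 172. 211. 212.] circ [ 461.8 -107.2] 21.7 rect [ 462.3 -107. ] [33.5 43.4] 25 [87. 94. 94.]
sleeve 0.48 [216.   1. 312.  46.] circ [ 626.6 -185.9] 42.3 rect [ 609.4 -185.6] [84.5 36. ] 89 [100. 110. 112.]
```

View pics/w1.png

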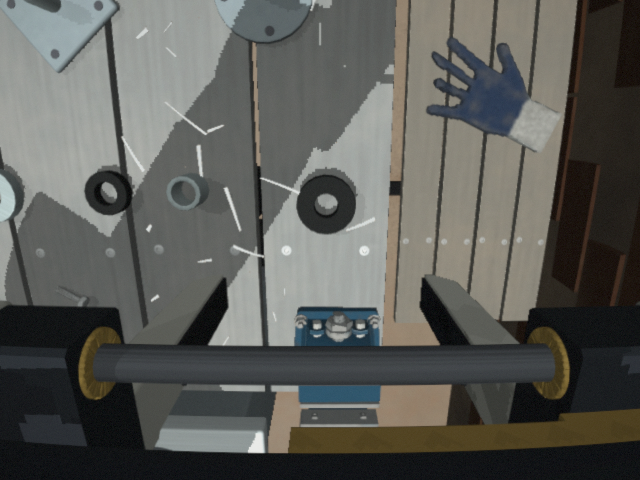

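The wrist picture shows the big rubber at (327,204), clear between the fingers, with the vise behind it. I'll go down and grip.

```bash

python3 -m inch '[[0.04,-0.03,-0.5,0,0,0,-1],[0.04,-0.03,-1,0,0,0,-1],[0.04,-0.03,-1,0,0,0,-1]]' |head -2
python3 -m inch '[[0,0,-0.5,0,0,0,-1],[0,0,-0.9,0,0,0,-1],[0,0,-1,0,0,0,-1],[0,0,-1,0,0,0,-1]]'
python3 -m inch '[[0,0,-0.15,0,0,0,-1],[0,0,-0.15,0,0,0,0.5],[0,0,-0.15,0,0,0,0.5],[0,0,-0.15,0,0,0,0.5],[0,0,-0.15,0,0,0,0.5],[0,0,-0.15,0,0,0,0.5]]' 25
```

```text
time_s: 3.15
position: [0.4424, -0.2372, 0.1145]
time_s: 3.65
position: [0.4467, -0.2392, 0.0203]
tool_rot: [[1.0, -0.001, 0.001], [-0.001, -1.0, -0.001], [0.001, 0.001, -1.0]]
contact_force: [0.4, -0.1, 0.3]
grip_width: 0.0932
finger_force: 0.0
time_s: 4.4
position: [0.4463, -0.2385, 0.004]
tool_rot: [[1.0, -0.0, 0.0], [-0.0, -1.0, -0.0], [0.0, 0.0, -1.0]]
contact_force: [-0.8, 0.1, 2.0]
grip_width: 0.0598
finger_force: 25.0
```

```bash

python3 -m inch '[[0,0,0.5,0,0,0,0.5],[0,0,1,0,0,0,0.5],[0,0,1,0,0,0,0.5]]' |tail -2
python3 -m inch '[[0,0.1,0.5,0,0,0,0.5],[0.25,0.4,0.9,0,0,0,0.5],[0.5,0.7,1,0,0,0,0.5],[0.64,0.8,1,0,0,0,0.5]]' |tail -2
python3 -m inch '[[0.3,0.35,0.1,0,0,0,0.5],[0.7,0.783,0.15,0,0,0,0.5],[0.7,0.783,0.15,0,0,0,0.5],[0.7,0.783,0.15,0,0,0,0.5],[0.7,0.783,0.15,0,0,0,0.5]]'
python3 - <<'E'
s=open("h.py").read()
s=s.replace('def see(names,fn=None):\n    st,im=shot("wrist",fn);','def see(names,fn=None,C=None):\n    st,im=shot("wrist",fn)\n    if C: st=dict(st,position=C,tool_rot=np.diag([1.,-1,-1]))\n    ')
open("h.py","w").write(s)
from h import *
see(['square_foot','round_foot','big_rubber','sleeve','small_rubber'],'w2.png',[.58,-.08,.2186])
E
```

```text
grip_width: 0.0601
finger_force: 25.0
grip_width: 0.0596
finger_force: 25.0
time_s: 5.9
position: [0.579, -0.0811, 0.2176]
tool_rot: [[1.0, -0.002, -0.002], [-0.002, -1.0, -0.0], [-0.002, 0.0, -1.0]]
contact_force: [-0.4, 0.2, -0.3]
grip_width: 0.0596
finger_force: 25.0Traceback (most recent call last):
  File "<stdin>", line 4, in <module>
  File "h.py", line 23
    print(st["time_s"],np.round(st["position"],4),np.round(st["tool_rot"][:,0],3) if hasattr(st["tool_rot"],'shape') else np.round(np.array(st["tool_rot"])[:,0],3))
IndentationError: unexpected indent
```

```bash
sed -i 's/^ *print(st\["time_s"\].*$/    print(st["time_s"],np.round(st["position"],4))/' h.py
python3 - <<'E'
from h import *
see(['square_foot','round_foot','big_rubber'],'w2.png',[.58,-.08,.2186])
E
```

```text
5.9 [ 0.58   -0.08    0.2186]
square_foot 0.95 [162.  81. 284. 206.] circ [640.7  18.4] 61.3 rect [640.6  18.5] [90.8 89.9] 40 [163. 178. 181.]
round_foot 0.92 [381.  94. 473. 191.] circ [ 645.5 -181.4] 46.3 rect [ 645.  -181.5] [89.8 91.2] 1 [131. 144. 146.]
round_foot 0.2 [420.   0. 512.  23.] circ [ 769.1 -211.9] 41.4 rect [ 765.7 -212. ] [19.1 81.9] 2 [62. 53. 22.]
big_rubber 0.7 [257. 236. 392. 347.] circ [478.9 -80.6] 74.3 rect [488.3 -80.5] [141.8 127.5] 90 [24. 25. 25.]
```

View pics/w2.png

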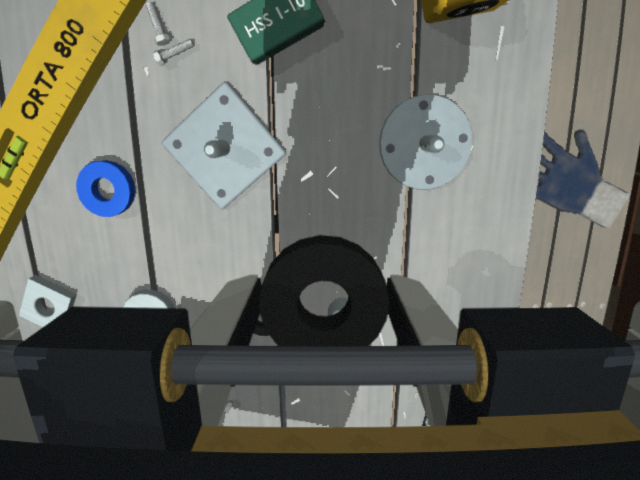

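The picture shows the square foot at (224,144), its stud tip at about (209,150), the round foot at (427,142), tip at about (438,144), and the held ring at (324,296). I'll check the stud tips and the held ring against the base estimates.

```bash
python3 - <<'E'
from h import *
st=dict(position=[.58,-.08,.2186],tool_rot=np.diag([1.,-1,-1]))
print("tips",px2w("wrist",[[209,150],[438,144]],.052,st)[:1],px2w("wrist",[[438,144]],.048,st))
im=cv2.imread("pics/w2.png")
c,T=T_cw("wrist",st)
def pr(p):
    q=(np.array(p)-T[:3,3])@T[:3,:3]
    return cv2.projectPoints(q.reshape(1,1,3),np.zeros(3),np.zeros(3),K(c),np.array(c["distortion"],float))[0].ravel()
print("pred base/tip sq",pr([.6406,.0185,.008]),pr([.6406,.0185,.052]),"rd",pr([.6452,-.1815,.048]))
# held ring: outline of top face
m=(im.max(2)<60).astype(np.uint8); hole=1-m
a=np.linspace(0,2*np.pi,200)
for dx in(-.002,0,.002):
  for z in(.231,):
    P=np.array([pr([.58+dx+.03*np.cos(t),-.08+.03*np.sin(t),z]) for t in a]); Q=np.array([pr([.58+dx+.012*np.cos(t),-.08+.012*np.sin(t),z]) for t in a])
    print(dx,"outer",P.min(0).round(1),P.max(0).round(1),"hole",Q.min(0).round(1),Q.max(0).round(1))
big=cv2.resize(im[80:350,150:480],None,fx=2.2,fy=2.2,interpolation=cv2.INTER_CUBIC)
cv2.imwrite("pics/crop2.png",big)
E
```

```text
tips [[0.64003706 0.0195183  0.052     ]] [[ 0.64495885 -0.18147148  0.048     ]]
pred base/tip sq [223.0444309  147.37363081] [210.10493353 149.33213783] rd [438.05093868 143.72122025]
-0.002 outer [256.2 243.8] [389.3 364.8] hole [296.1 282.8] [349.4 331.2]
0 outer [256.  239.3] [389.5 361.2] hole [296.  278.6] [349.5 327.4]
0.002 outer [255.8 234.8] [389.7 357.6] hole [296.  274.4] [349.6 323.5]
```

View pics/crop2.png

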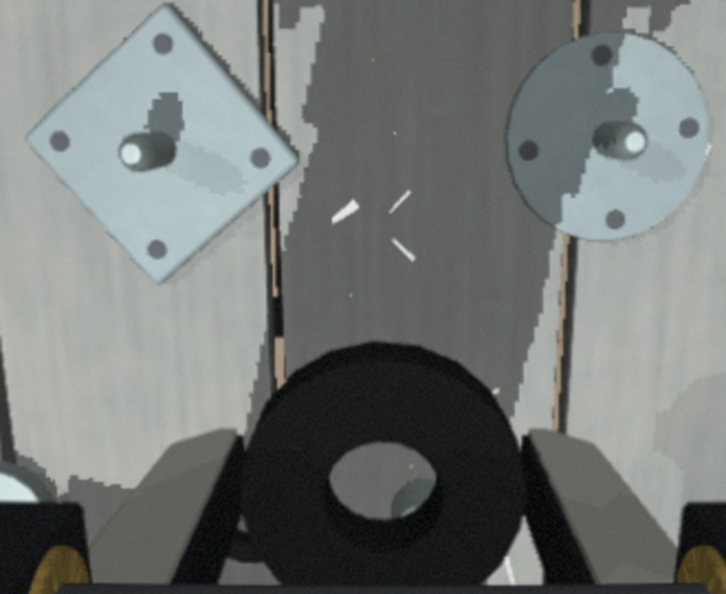

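```bash

python3 -m inch '[[0.3,0.45,0,0,0,0,0.5],[0.61,0.99,-0.2,0,0,0,0.5],[0.61,0.99,-0.7,0,0,0,0.5],[0.61,0.99,-1,0,0,0,0.5],[0.61,0.99,-1,0,0,0,0.5],[0.61,0.99,-1,0,0,0,0.5]]' 
python3 -m inch '[[0,0,-0.3,0,0,0,0.5],[0,0,-0.5,0,0,0,0.5],[0,0,-0.7,0,0,0,0.5],[0,0,-0.85,0,0,0,0.5],[0,0,-1,0,0,0,0.5],[0,0,-1.0,0,0,0,0.5]]'
```

```text
time_s: 6.85
position: [0.6419, 0.0185, 0.1205]
tool_rot: [[1.0, -0.001, 0.002], [-0.001, -1.0, -0.0], [0.002, 0.0, -1.0]]
contact_force: [-0.3, -0.2, 0.2]
grip_width: 0.0603
finger_force: 25.0
time_s: 7.6
position: [0.6398, 0.0191, 0.0169]
tool_rot: [[1.0, -0.0, -0.003], [-0.0, -1.0, 0.0], [-0.003, -0.0, -1.0]]
contact_force: [-0.2, 0.7, -1.2]
grip_width: 0.0598
finger_force: 25.0
```

```bash

python3 -m inch '[[0,0,-0.06,0,0,0,0.5],[0,0,-0.06,0,0,0,0.5],[0,0,-0.06,0,0,0,-1],[0,0,-0.06,0,0,0,-1],[0,0,-0.06,0,0,0,-1],[0,0,0.2,0,0,0,-1],[0,0,0.7,0,0,0,-1],[0,0,1,0,0,0,-1]]' 
python3 -m inch '[[-0.3,0.3,0.5,0,0,0,-1],[-0.6,0.6,1,0,0,0,-1],[-0.9,0.9,1,0,0,0,-1],[-0.9,0.9,1,0,0,0,-1]]' |tail -1
python3 -m inch '[[-0.3,0.3,0,0,0,0,-1],[-0.71,0.71,0,0,0,0,-1],[-0.71,0.71,0,0,0,0,-1],[-0.71,0.71,0,0,0,0,-1]]' | head -2
python3 - <<'E'
from h import *
see(['square_plate','flange_ring','small_rubber','big_rubber'],'w3.png',[.48,.18,.2186])
E
```

```text
time_s: 8.6
position: [0.6422, 0.0189, 0.1217]
tool_rot: [[1.0, -0.0, 0.003], [-0.0, -1.0, -0.0], [0.003, 0.0, -1.0]]
contact_force: [0.2, 0.2, -0.6]
grip_width: 0.0931
finger_force: 0.0
finger_force: 0.0
time_s: 9.6
position: [0.4805, 0.1795, 0.2184]
9.6 [0.48   0.18   0.2186]
square_plate 0.81 [233. 184. 300. 255.] circ [466.5 237.9] 36.7 rect [466.9 237.9] [52.8 55. ] 64 [186. 202. 200.]
flange_ring 0.93 [331.  53. 392. 117.] circ [598.7 144.1] 29.1 rect [598.9 144.1] [55.9 57.5] 64 [ 34.  70. 147.]
flange_ring 0.91 [299. 315. 347. 347.] circ [331.2 181.7] 27.9 rect [341.3 181.3] [55.  34.5] 88 [181. 179.  59.]
flange_ring 0.8 [355. 205. 413. 258.] circ [457.  117.2] 30.0 rect [457.3 117. ] [58.9 57.3] 28 [164. 179. 178.]
small_rubber 0.78 [483. 208. 534. 249.] circ [458.2 -11.5] 26.0 rect [459.1 -10.9] [50.6 46.1] 90 [21. 22. 21.]
big_rubber 0.77 [464.   6. 536.  77.] circ [640.  18.] 33.2 rect [638.9  17.4] [60.7 64.7] 45 [21. 23. 22.]
```

View pics/w3.png

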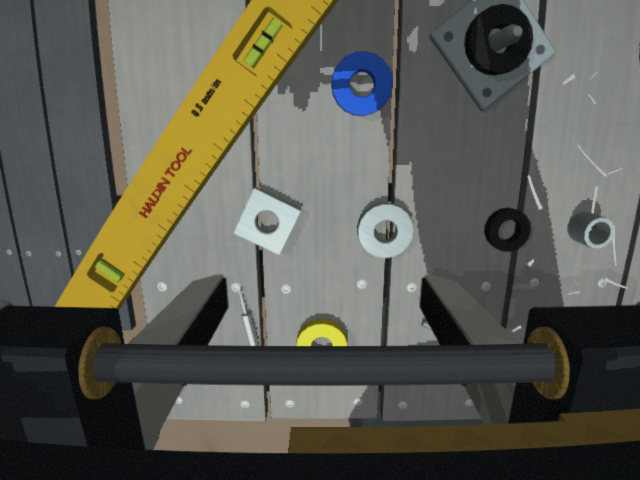

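Big rubber seated round the stud at (500,38). Plate at (267,221), bare-metal flange ring at (385,231), small rubber at (507,229). I'll take the plate with a -25° yaw and a partial opening, because the spirit level lies close by.

```bash

python3 -m inch '[[-0.07,0.3,-0.3,0,0,-0.16,-0.5],[-0.13,0.58,-0.6,0,0,-0.32,-0.5],[-0.13,0.58,-1,0,0,-0.42,-0.5],[-0.13,0.58,-1,0,0,-0.42,-0.5]]' |tail -2
python3 -m inch '[[0,0,-0.5,0,0,0,-0.5],[0,0,-0.9,0,0,0,-0.5],[0,0,-1,0,0,0,-0.5],[0,0,-1,0,0,0,-0.5]]' |head -2
python3 -m inch '[[0,0,-0.15,0,0,0,-0.5],[0,0,-0.15,0,0,0,-0.5],[0,0,-0.15,0,0,0,0.5],[0,0,-0.15,0,0,0,0.5],[0,0,-0.15,0,0,0,0.5],[0,0,-0.15,0,0,0,0.5],[0,0,0.5,0,0,0,0.5],[0,0,1,0,0,0,0.5]]' 30
```

```text
grip_width: 0.0699
finger_force: 0.0
time_s: 10.85
position: [0.468, 0.2379, 0.0199]
time_s: 11.85
position: [0.4664, 0.2378, 0.1195]
tool_rot: [[0.905, -0.426, -0.001], [-0.426, -0.905, -0.0], [-0.001, 0.001, -1.0]]
contact_force: [1.3, 0.1, -1.6]
grip_width: 0.0519
finger_force: 29.9
```

```bash

python3 -m inch '[[0.3,-0.3,0.1,0,0,0,0.5],[0.6,-0.6,0.1,0,0,0,0.5],[0.9,-1,0.1,0,0,0,0.5],[0.9,-1,0.1,0,0,0,0.5]]' |tail -2
python3 -m inch '[[0.4,-0.4,0,0,0,0,0.5],[0.74,-0.8,0,0,0,0,0.5],[0.835,-1,0,0,0,0,0.5],[0.835,-1,0,0,0,0,0.5]]' |tail -2
python3 -m inch '[[0,-0.19,0,0,0,0,0.5],[0,-0.19,-0.2,0,0,0,0.5],[0,-0.19,-0.4,0,0,0,0.5],[0,-0.19,-0.6,0,0,0,0.5],[0,-0.19,-0.75,0,0,0,0.5],[0,-0.19,-0.9,0,0,0,0.5],[0,-0.19,-0.9,0,0,0,0.5]]'
```

```text
grip_width: 0.0515
finger_force: 29.9
grip_width: 0.0516
finger_force: 29.9
time_s: 13.72
position: [0.6393, 0.0191, 0.0367]
tool_rot: [[0.905, -0.426, -0.003], [-0.426, -0.905, 0.0], [-0.003, 0.001, -1.0]]
contact_force: [-0.4, -0.2, -1.7]
grip_width: 0.0515
finger_force: 29.9
```

```bash

python3 -m inch '[[0,0,-0.05,0,0,0,0.5],[0,0,-0.1,0,0,0,0.5],[0,0,-0.1,0,0,0,-0.5],[0,0,-0.1,0,0,0,-0.5],[0,0,-0.1,0,0,0,-0.5],[0,0,0.3,0,0,0,-0.5],[0,0,0.8,0,0,0,-0.5],[0,0,1,0,0,0,-0.5]]' |tail -3
python3 -m inch '[[-0.3,0,0.4,0,0,0.16,-0.5],[-0.6,-0.15,0.8,0,0,0.32,-0.5],[-0.9,-0.3,0.8,0,0,0.42,-0.5],[-0.9,-0.3,0.8,0,0,0.42,-0.5]]' |tail -1
python3 -m inch '[[-0.5,0,0,0,0,0,-0.5],[-0.8,0,0,0,0,0,-0.5],[-0.8,0,0,0,0,0,-0.5],[-0.8,0,0,0,0,0,-0.5]]' | head -3
python3 - <<'E'
from h import *
see(['sleeve','flange_ring','small_rubber','square_plate','round_foot'],'w4.png',[.4705,-.011,.2186])
E
```

```text
contact_force: [0.7, 0.4, 0.0]
grip_width: 0.0695
finger_force: 0.0
finger_force: 0.0
time_s: 15.72
position: [0.4713, -0.0108, 0.2184]
tool_rot: [[1.0, -0.001, 0.0], [-0.001, -1.0, 0.0], [0.0, -0.0, -1.0]]
15.725 [ 0.4705 -0.011   0.2186]
sleeve 0.86 [396. 203. 432. 239.] circ [460.8 -99.6] 20.5 rect [461.2 -99.8] [40.6 32.7] 47 [89. 97. 96.]
sleeve 0.19 [250.   0. 330.  65.] circ [640.8  18.5] 37.0 rect [640.3  18.8] [54.4 54.8] 64 [119. 130. 129.]
flange_ring 0.97 [131.  42. 194. 107.] circ [597.7 140.5] 30.4 rect [599.1 140.6] [60.2 56.5] 89 [ 42.  88. 188.]
flange_ring 0.77 [172. 198. 230. 250.] circ [456.9 112.9] 30.7 rect [456.9 113.8] [58.7 57.8] 90 [172. 188. 186.]
flange_ring 0.44 [170. 314. 176. 331.] circ [340.3 159.3] 11.3 rect [340.2 155.6] [10.6 22.5] 90 [130. 123.  38.]
small_rubber 0.84 [306. 198. 353. 243.] circ [457.8 -14.7] 23.9 rect [457.4 -15.1] [44.8 45.8] 90 [26. 27. 27.]
square_plate 0.66 [250.   0. 328.  68.] circ [644.8  19.9] 38.7 rect [645.1  20.5] [57.8 57.3] 64 [119. 130. 129.]
round_foot 0.93 [459.   0. 554.  81.] circ [ 641.2 -181.8] 47.0 rect [ 631.9 -182.5] [70.9 92.8] 3 [124. 136. 139.]
```

View pics/w4.png

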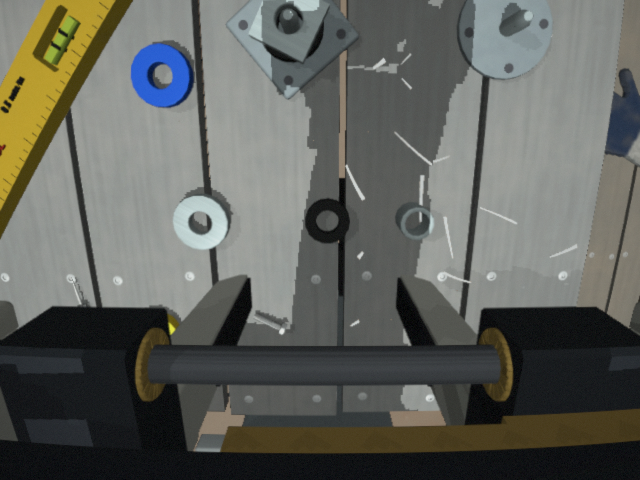

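Plate lies on the stud (288,22). Small rubber at (327,220) and sleeve at (417,222).

```bash

python3 -m inch '[[-0.12,-0.035,-0.5,0,0,0,-0.5],[-0.125,-0.035,-1,0,0,0,-0.5],[-0.125,-0.035,-1,0,0,0,-0.5]]' |tail -2
python3 -m inch '[[0,0,-0.5,0,0,0,-0.5],[0,0,-0.9,0,0,0,-0.5],[0,0,-1,0,0,0,-0.5],[0,0,-1,0,0,0,-0.5]]' |head -2
python3 -m inch '[[0,0,-0.15,0,0,0,-0.5],[0,0,-0.15,0,0,0,-0.5],[0,0,-0.15,0,0,0,0.7],[0,0,-0.15,0,0,0,0.7],[0,0,-0.15,0,0,0,0.7],[0,0,-0.15,0,0,0,0.7],[0,0,0.5,0,0,0,0.7],[0,0,1,0,0,0,0.7]]' 25
```

```text
grip_width: 0.0698
finger_force: 0.0
time_s: 16.9
position: [0.4592, -0.0146, 0.0202]
time_s: 17.9
position: [0.4575, -0.0144, 0.1198]
tool_rot: [[1.0, -0.0, -0.001], [-0.0, -1.0, 0.0], [-0.001, -0.0, -1.0]]
contact_force: [1.8, 0.4, -0.5]
grip_width: 0.0449
finger_force: 25.0
```

```bash

python3 -m inch '[[0.1,-0.2,0.3,0,0,0,0.7],[0.4,-0.6,0.7,0,0,0,0.7],[0.8,-1,1,0,0,0,0.7],[0.8,-1,1,0,0,0,0.7]]' |tail -2
python3 -m inch '[[0.2,-0.3,0,0,0,0,0.7],[0.42,-0.555,0,0,0,0,0.7],[0.42,-0.555,0,0,0,0,0.7],[0.42,-0.555,0,0,0,0,0.7]]' | head -2
python3 - <<'E'
from h import *
see(['round_foot'],'w5.png',[.58,-.17,.2186])
im=cv2.imread("pics/w5.png"); cv2.imwrite("pics/crop5.png",cv2.resize(im[60:360,200:500],None,fx=2,fy=2,interpolation=cv2.INTER_CUBIC))
st=dict(position=[.58,-.17,.2186],tool_rot=np.diag([1.,-1,-1]))
c,T=T_cw("wrist",st); a=np.linspace(0,2*np.pi,100)
P=np.array([[.58+.012*np.cos(t),-.17+.012*np.sin(t),.2290] for t in a]); q=(P-T[:3,3])@T[:3,:3]
uv=cv2.projectPoints(q,np.zeros(3),np.zeros(3),K(c),np.array(c["distortion"],float))[0][:,0]
print("hole pred",uv.min(0),uv.max(0))
E
```

```text
grip_width: 0.0452
finger_force: 25.0
time_s: 18.9
position: [0.579, -0.1689, 0.2177]
18.9 [ 0.58   -0.17    0.2186]
round_foot 0.82 [292.  92. 382. 192.] circ [ 644.4 -184.2] 46.1 rect [ 644.6 -183.8] [90.2 90.9] 45 [103. 113. 115.]
hole pred [296.35965589 276.93241491] [349.1829897  325.19812264]
```

View pics/crop5.png

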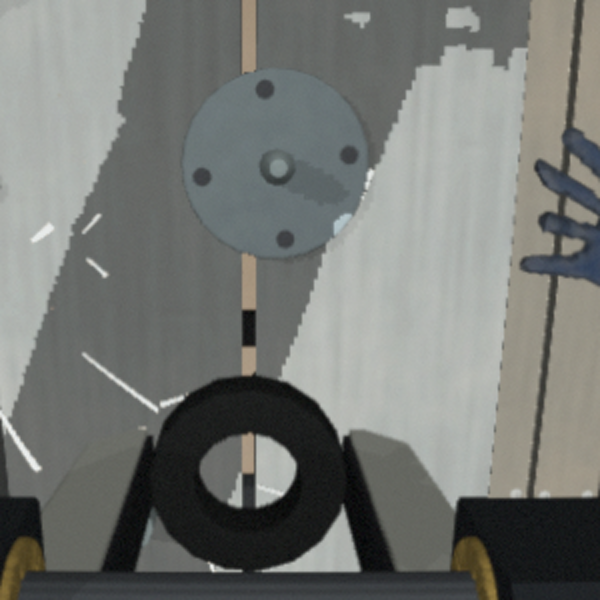

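```bash

python3 -m inch '[[0.4,-0.1,0,0,0,0,0.7],[0.66,-0.133,-0.2,0,0,0,0.7],[0.66,-0.133,-0.7,0,0,0,0.7],[0.66,-0.133,-1,0,0,0,0.7],[0.66,-0.133,-1,0,0,0,0.7]]' |tail -2
python3 -m inch '[[0,0,-0.3,0,0,0,0.7],[0,0,-0.5,0,0,0,0.7],[0,0,-0.7,0,0,0,0.7],[0,0,-0.85,0,0,0,0.7],[0,0,-1,0,0,0,0.7],[0,0,-1.0,0,0,0,0.7]]'
```

```text
grip_width: 0.045
finger_force: 25.0
time_s: 20.38
position: [0.6448, -0.1829, 0.0168]
tool_rot: [[1.0, -0.0, -0.003], [-0.0, -1.0, 0.001], [-0.003, -0.001, -1.0]]
contact_force: [-0.2, -0.0, -1.1]
grip_width: 0.0451
finger_force: 25.0
```

```bash

python3 -m inch '[[0,0,-0.06,0,0,0,0.7],[0,0,-0.06,0,0,0,0.7],[0,0,-0.06,0,0,0,-0.3],[0,0,-0.06,0,0,0,-0.3],[0,0,-0.06,0,0,0,-0.3],[0,0,0.3,0,0,0,-0.3],[0,0,0.7,0,0,0,-0.3],[0,0,1,0,0,0,-0.3]]' |tail -3
python3 -m inch '[[-0.3,0.3,0.5,0,0,0,-0.8],[-0.7,0.7,1,0,0,0,-0.8],[-0.9,1,1,0,0,0,-0.8],[-0.9,1,1,0,0,0,-0.8]]' |head -2
python3 - <<'E'
from h import *
see([],'w6.png',[.556,-.0833,.2186])
E
python3 -m inch '[[-0.3,0.5,0,0,0,0,-0.8],[-0.6,0.9,0,0,0,0,-0.8],[-0.9,1,0,0,0,0,-0.8],[-0.9,1,0,0,0,0,-0.8]]' |tail -1
python3 -m inch '[[0,0.5,0,0,0,0,-0.8],[0,0.993,0,0,0,0,-0.8],[0,0.993,0,0,0,0,-0.8],[0,0.993,0,0,0,0,-0.8]]' |head -2
python3 - <<'E'
from h import *
see(['flange_ring'],'w7.png',[.466,.116,.2186])
a=cv2.imread("pics/w6.png")[40:280,140:540]; b=cv2.imread("pics/w7.png")[160:300,140:540]
cv2.imwrite("pics/v67.png",cv2.resize(np.vstack([a,b]),None,fx=1.5,fy=1.5))
E
```

```text
contact_force: [-0.6, -0.5, 0.9]
grip_width: 0.0602
finger_force: 0.0
time_s: 21.88
position: [0.5556, -0.0813, 0.2209]
21.875 [ 0.556  -0.0833  0.2186]
finger_force: 0.0
time_s: 22.92
position: [0.4667, 0.1151, 0.2182]
22.925 [0.466  0.116  0.2186]
flange_ring 0.97 [295. 191. 352. 244.] circ [456.8 116.7] 29.6 rect [456.9 116.5] [55.9 58. ] 90 [176. 192. 191.]
flange_ring 0.83 [241. 304. 288. 347.] circ [327.4 182.3] 30.8 rect [333.3 182. ] [48.4 56.9] 0 [181. 179.  62.]
flange_ring 0.64 [262.  32. 325. 101.] circ [598.9 143.6] 29.1 rect [599.  143.5] [57.1 55.5] 52 [ 28.  59. 126.]
```

View pics/v67.png

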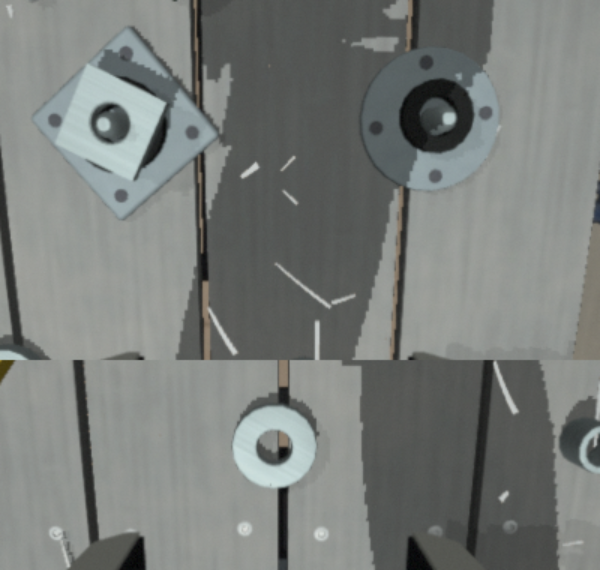

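Both stacks look well seated: plate and big rubber at crop (110,122), small rubber at (437,117). The bare-metal ring (274,447) lies between the fingers. Gripping it now.

```bash

python3 -m inch '[[-0.09,0,-0.5,0,0,0,-0.8],[-0.09,0,-1,0,0,0,-0.8],[-0.09,0,-1,0,0,0,-0.8]]' |tail -2
python3 -m inch '[[0,0,-0.5,0,0,0,-0.8],[0,0,-0.9,0,0,0,-0.8],[0,0,-1,0,0,0,-0.8],[0,0,-1,0,0,0,-0.8]]' |head -2
python3 -m inch '[[0,0,-0.15,0,0,0,-0.8],[0,0,-0.15,0,0,0,-0.8],[0,0,-0.15,0,0,0,0.6],[0,0,-0.15,0,0,0,0.6],[0,0,-0.15,0,0,0,0.6],[0,0,-0.15,0,0,0,0.6],[0,0,0.5,0,0,0,0.6],[0,0,1,0,0,0,0.6]]' 30
python3 -m inch '[[0.1,-0.3,0.3,0,0,0,0.6],[0.3,-0.7,0.7,0,0,0,0.6],[0.5,-1,1,0,0,0,0.6],[0.5,-1,1,0,0,0,0.6]]' |tail -2
python3 -m inch '[[0.2,-0.5,0,0,0,0,0.6],[0.4,-0.9,0,0,0,0,0.6],[0.5,-1,0,0,0,0,0.6],[0.5,-1,0,0,0,0,0.6]]' |tail -2
python3 -m inch '[[0.2,-0.5,0,0,0,0,0.6],[0.23,-0.95,0,0,0,0,0.6],[0.23,-1,0,0,0,0,0.6],[0.23,-1,0,0,0,0,0.6]]'
python3 - <<'E'
from h import *
see(['round_foot'],'w8.png',[.58,-.184,.2186])
im=cv2.imread("pics/w8.png"); cv2.imwrite("pics/crop8.png",cv2.resize(im[60:360,180:480],None,fx=2,fy=2,interpolation=cv2.INTER_CUBIC))
E
```

```text
grip_width: 0.0837
finger_force: 0.0
time_s: 23.9
position: [0.4582, 0.1158, 0.0202]
time_s: 24.9
position: [0.4564, 0.1159, 0.1197]
tool_rot: [[1.0, -0.0, -0.001], [-0.0, -1.0, -0.0], [-0.001, 0.0, -1.0]]
contact_force: [0.9, 0.3, -1.4]
grip_width: 0.0576
finger_force: 30.0
grip_width: 0.0574
finger_force: 30.0
grip_width: 0.0575
finger_force: 30.0
time_s: 26.4
position: [0.5797, -0.1825, 0.2183]
tool_rot: [[1.0, 0.0, -0.001], [0.0, -1.0, 0.001], [-0.001, -0.001, -1.0]]
contact_force: [1.1, 0.0, -1.0]
grip_width: 0.0577
finger_force: 30.0
26.4 [ 0.58   -0.184   0.2186]
round_foot 0.85 [279.  95. 370. 189.] circ [ 643.9 -184.3] 46.3 rect [ 644.1 -184.6] [91.4 90.2] 90 [ 95. 104. 105.]
round_foot 0.45 [118.   0. 216.  69.] circ [754.  -37.4] 46.9 rect [755.2 -37.6] [55.4 81.5] 28 [ 66. 104.  89.]
```

View pics/crop8.png

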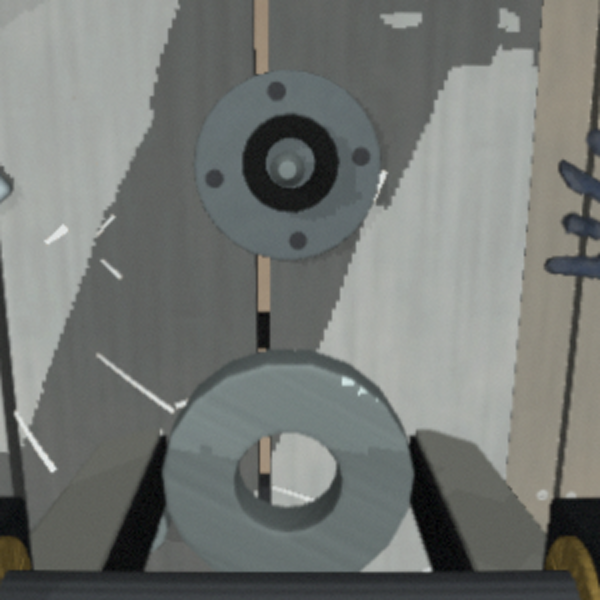

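```bash

python3 -m inch '[[0.4,0,0,0,0,0,0.6],[0.65,0,-0.2,0,0,0,0.6],[0.65,0,-0.7,0,0,0,0.6],[0.65,0,-1,0,0,0,0.6],[0.65,0,-1,0,0,0,0.6]]' |tail -2
python3 -m inch '[[0,0,-0.2,0,0,0,0.6],[0,0,-0.4,0,0,0,0.6],[0,0,-0.6,0,0,0,0.6],[0,0,-0.75,0,0,0,0.6],[0,0,-0.85,0,0,0,0.6],[0,0,-0.85,0,0,0,0.6]]'
python3 -m inch '[[0,0,-0.04,0,0,0,0.6],[0,0,-0.07,0,0,0,0.6],[0,0,-0.07,0,0,0,-0.7],[0,0,-0.07,0,0,0,-0.7],[0,0,-0.07,0,0,0,-0.7],[0,0,0.3,0,0,0,-0.7],[0,0,0.7,0,0,0,-0.7],[0,0,1,0,0,0,-0.7]]'
```

```text
grip_width: 0.0575
finger_force: 30.0
time_s: 27.88
position: [0.6443, -0.1838, 0.0324]
tool_rot: [[1.0, -0.0, -0.002], [-0.0, -1.0, 0.001], [-0.002, -0.001, -1.0]]
contact_force: [-0.4, 0.7, -1.3]
grip_width: 0.0575
finger_force: 30.0
time_s: 28.88
position: [0.6457, -0.1842, 0.136]
tool_rot: [[1.0, -0.0, 0.002], [-0.0, -1.0, -0.001], [0.002, 0.001, -1.0]]
contact_force: [0.1, -0.7, -0.5]
grip_width: 0.079
finger_force: 0.0
```

```bash

python3 -m inch '[[-0.3,0.2,0.5,0,0,0,-0.7],[-0.7,0.4,0.85,0,0,0,-0.3],[-0.9,0.4,0.85,0,0,0,-0.3],[-0.9,0.4,0.85,0,0,0,-0.3]]' |tail -1
python3 -m inch '[[-0.5,0.3,0,0,0,0,-0.3],[-0.85,0.49,0,0,0,0,-0.3],[-0.85,0.49,0,0,0,0,-0.3],[-0.85,0.49,0,0,0,0,-0.3]]' |head -2
python3 - <<'E'
from h import *
see(['sleeve','flange_ring'],'w9.png',[.47,-.095,.2186])
E
```

```text
finger_force: 0.0
time_s: 29.88
position: [0.4709, -0.0953, 0.2187]
29.875 [ 0.47   -0.095   0.2186]
sleeve 0.75 [314. 202. 349. 239.] circ [ 461.2 -101.4] 18.9 rect [ 461.3 -101.9] [33.1 36.8] 90 [90. 98. 97.]
sleeve 0.49 [154.   0. 232.  66.] circ [638.9  19.2] 37.0 rect [639.9  19.6] [58.  53.8] 64 [162. 178. 177.]
flange_ring 0.84 [ 47.  46. 111. 109.] circ [598.5 139.2] 31.9 rect [598.3 139.4] [62.3 57. ] 82 [ 37.  81. 175.]
flange_ring 0.7 [392.   1. 462.  53.] circ [ 647.4 -189.2] 32.1 rect [ 639.7 -188.9] [44.7 62.3] 1 [ 95. 103. 103.]
```

View pics/w9.png

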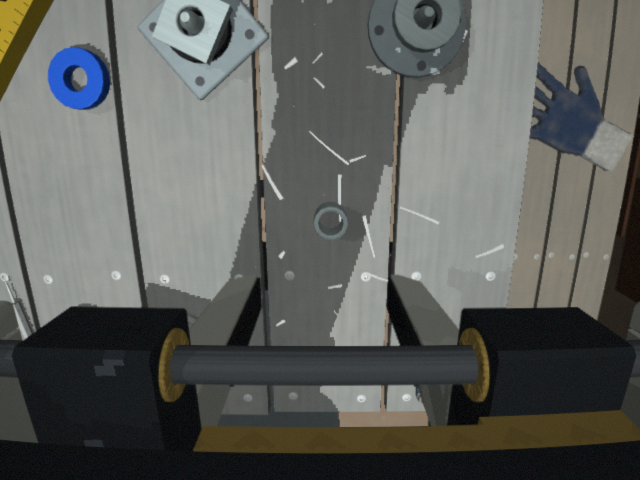

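Flange ring is on the round stud (428,22), plate on the square stud (190,22). Sleeve at (331,221). Gripping it.

```bash

python3 -m inch '[[-0.1,-0.06,-0.5,0,0,0,-0.3],[-0.1,-0.06,-1,0,0,0,-0.3],[-0.1,-0.06,-1,0,0,0,-0.3]]' |tail -2
python3 -m inch '[[0,0,-0.4,0,0,0,-0.3],[0,0,-0.8,0,0,0,-0.3],[0,0,-1.0,0,0,0,-0.3],[0,0,-1.0,0,0,0,-0.3],[0,0,-1.0,0,0,0,-0.3]]' |head -2
python3 -m inch '[[0,0,-0.066,0,0,0,-0.3],[0,0,-0.066,0,0,0,0.9],[0,0,-0.066,0,0,0,0.9],[0,0,-0.066,0,0,0,0.9],[0,0,-0.066,0,0,0,0.9],[0,0,-0.066,0,0,0,0.9],[0,0,0.5,0,0,0,0.9],[0,0,1,0,0,0,0.9]]' 25
python3 -m inch '[[0.1,0.1,0.3,0,0,0,0.9],[0.5,0.5,0.7,0,0,0,0.9],[0.9,0.9,1,0,0,0,0.9],[0.9,0.9,1,0,0,0,0.9]]' |tail -2
python3 -m inch '[[0.3,0.3,0,0,0,0,0.9],[0.3,0.3,0,0,0,0,0.9],[0.3,0.3,0,0,0,0,0.9],[0.3,0.3,0,0,0,0,0.9]]'
python3 - <<'E'
from h import *
see(['square_foot','square_plate'],'w10.png',[.58,.019,.2186])
im=cv2.imread("pics/w10.png"); cv2.imwrite("pics/crop10.png",cv2.resize(im[60:360,170:470],None,fx=2,fy=2,interpolation=cv2.INTER_CUBIC))
st=dict(position=[.58,.019,.2186],tool_rot=np.diag([1.,-1,-1]))
c,T=T_cw("wrist",st); a=np.linspace(0,2*np.pi,100)
for z in(.2366,):
  P=np.array([[.58+.012*np.cos(t),.019+.012*np.sin(t),z] for t in a]); q=(P-T[:3,3])@T[:3,:3]
  uv=cv2.projectPoints(q,np.zeros(3),np.zeros(3),K(c),np.array(c["distortion"],float))[0][:,0]
  print("hole pred crop",(uv.min(0)-[170,60])*2,(uv.max(0)-[170,60])*2)
E
```

```text
grip_width: 0.0603
finger_force: 0.0
time_s: 31.02
position: [0.462, -0.1017, 0.021]
time_s: 32.02
position: [0.4594, -0.1008, 0.1194]
tool_rot: [[1.0, -0.0, -0.001], [-0.0, -1.0, 0.001], [-0.001, -0.001, -1.0]]
contact_force: [0.9, -0.4, -1.2]
grip_width: 0.034
finger_force: 25.0
grip_width: 0.034
finger_force: 25.0
time_s: 33.02
position: [0.5793, 0.0181, 0.2183]
tool_rot: [[1.0, -0.001, -0.001], [-0.001, -1.0, -0.0], [-0.001, 0.0, -1.0]]
contact_force: [-0.6, -0.1, -1.1]
grip_width: 0.034
finger_force: 25.0
33.025 [0.58   0.019  0.2186]
square_foot 0.86 [261.  82. 385. 209.] circ [640.1  19.7] 61.3 rect [640.7  19. ] [90.7 90.3] 40 [123. 135. 137.]
square_plate 0.83 [286. 110. 359. 188.] circ [640.2  19.4] 38.1 rect [640.4  19.7] [55.6 55.9] 64 [162. 175. 174.]
hole pred crop [250.33752906 447.11259825] [360.68259755 547.23705092]
```

View pics/crop10.png

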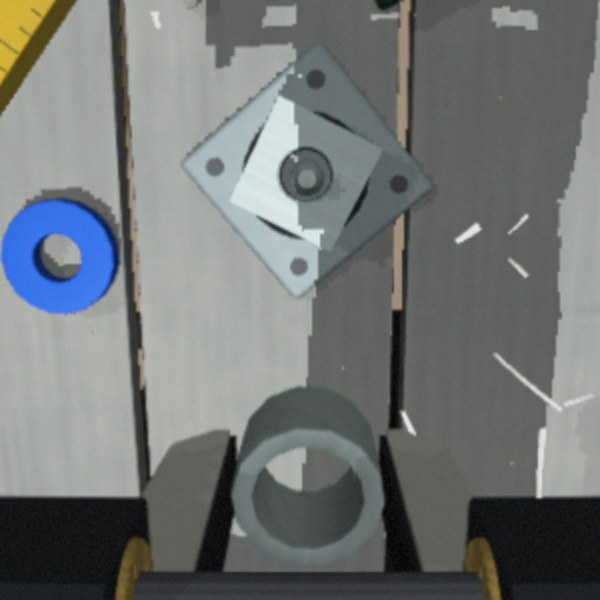

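```bash

python3 -m inch '[[0.4,0.005,0,0,0,0,0.9],[0.61,0.005,-0.2,0,0,0,0.9],[0.61,0.005,-0.6,0,0,0,0.9],[0.61,0.005,-0.9,0,0,0,0.9],[0.61,0.005,-1,0,0,0,0.9],[0.61,0.005,-1,0,0,0,0.9]]' |tail -3
python3 -m inch '[[0,0,-0.15,0,0,0,0.9],[0,0,-0.3,0,0,0,0.9],[0,0,-0.45,0,0,0,0.9],[0,0,-0.6,0,0,0,0.9],[0,0,-0.6,0,0,0,0.9]]'
python3 -m inch '[[0,0,-0.05,0,0,0,0.9],[0,0,-0.095,0,0,0,0.9],[0,0,-0.095,0,0,0,0.9],[0,0,-0.095,0,0,0,-0.2],[0,0,-0.095,0,0,0,-0.2],[0,0,-0.095,0,0,0,-0.2],[0,0,0.4,0,0,0,-0.2],[0,0,1,0,0,0,-0.2]]'
python3 -m inch '[[-0.3,-0.3,0.5,0,0,0,-0.2],[-0.6,-0.6,0.7,0,0,0,-0.2],[-0.8,-0.8,0.7,0,0,0,-0.2],[-0.8,-0.8,0.7,0,0,0,-0.2]]' |head -2
python3 - <<'E'
from h import *
see([],'w11.png',[.561,-.06,.2186])
shot("side","s11.png")
a=cv2.imread("pics/w11.png")[30:270,140:540]; b=cv2.imread("pics/s11.png")[170:290,200:400]
cv2.imwrite("pics/v11.png",np.vstack([cv2.resize(a,(560,336)),cv2.resize(b[:94],(560,263),interpolation=cv2.INTER_CUBIC)]))
E
```

```text
contact_force: [0.2, -0.1, -0.4]
grip_width: 0.0339
finger_force: 25.0
time_s: 34.55
position: [0.6394, 0.0196, 0.0562]
tool_rot: [[1.0, -0.0, -0.004], [-0.0, -1.0, 0.0], [-0.004, -0.0, -1.0]]
contact_force: [0.3, 0.1, -0.4]
grip_width: 0.0337
finger_force: 25.0
time_s: 35.55
position: [0.6395, 0.0195, 0.158]
tool_rot: [[1.0, -0.0, -0.004], [-0.0, -1.0, 0.0], [-0.004, -0.0, -1.0]]
contact_force: [1.7, 0.8, 0.9]
grip_width: 0.0558
finger_force: 0.0
time_s: 36.05
position: [0.5605, -0.0618, 0.2296]
36.05 [ 0.561  -0.06    0.2186]
```

View pics/v11.png

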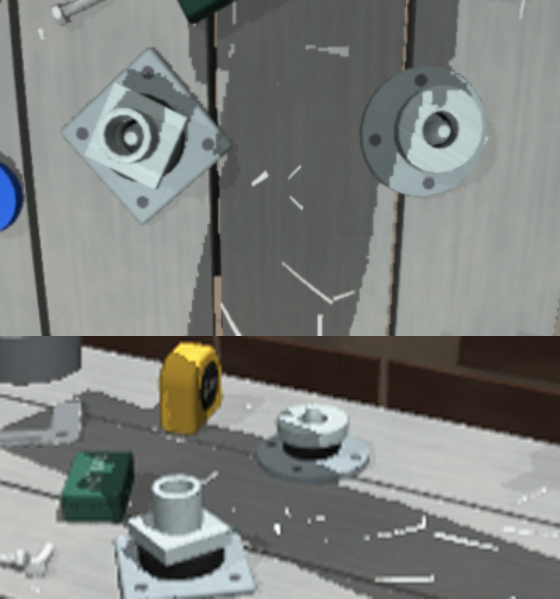

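Both stacks are complete and flat: sleeve on plate on big rubber, and wide ring on small rubber. The tape measure and bit box are where they were, and the gripper is clear.

```bash
python3 -c "
from station import ctrl
print(ctrl.job_done())"
```

```text
the job is handed in; nothing more can be done
None
```

I handed the job in at about 36 s of robot time: both mounts are built in the right order and look flat and seated in the last pictures, but the hand-in returned no verdict.

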